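# Put the orange pipette back on its rest

### The arm

A 6-joint arm with a two-finger parallel gripper is mounted at the origin on the work surface. World frame = base frame: x ahead of the robot, y to its left, z up, the work surface at z = 0. Lengths are in mm, angles in degrees, forces in N, time in s.
With the tool pointing down it reaches from about 350 to 850 mm from the base axis. Payload 8.1 kg.
Tool frame: the origin (TCP) lies between the finger pads; the fingertips stand 22 mm ahead of it and the grasp point (between the pads) lies 3 mm ahead of it; z points along the fingers, y is the direction in which the jaws open and shut (so a half turn about z gives the same grasp; the last joint's range is limited). The gripper opens to 85 mm and grips with 20 to 120 N. Pads are 22 mm wide; open, the fingers measure 114 mm over their backs; the gripper's body (76 mm by 85 mm) begins 54 mm behind the grasp point. The pads swing forward as they close: fully open they stand 13 mm farther back than shut.
Start: joints at [65.581, 7.471, 85.268, -0, 87.261, -4.893], TCP at [200.523, 565.505, 253.292] pointing down, gripper open.
Joint ranges: [-169.43, 169.43], [-51.17, 129.36], [1.28, 143.12], [-76.62, 256.62], [0, 156.53], [-152.29, 152.29]. Speed limits (degrees/s): [136.94, 136.94, 159.86, 180, 180, 180].

### API

Orientations are given as [roll, pitch, yaw] about the fixed x, y, z axes, in that order (R = Rz(yaw) Ry(pitch) Rx(roll)).
In Python, from bench import r gives the robot as it stands.
- The arm moves only by the tool drive_tool, never from a script. Its argument "moves" is a list of rows, each a list of 2 entries, a list of its own where there are three numbers: the shift along the world's x, y, z in mm, then the turn about the world's z in degrees. A call has exactly 8 rows; each row is the pose to reach, as a shift and turn from the pose commanded when the call began; what a row does not reach only later rows make up. A row lasts 1/12 s, in which the tool goes at most 41.7 mm and 7.16 degrees, less where a joint would pass 70% of its speed; a pose out of reach is approached as far as the arm can. A call with a gripper value outside its range is refused whole. "fingers" is the finger opening in mm, from 0 to 85.4, set as the call begins (left out, the last holds). The fingers move at their own pace and stop on an object; "squeeze" is the grip in N (left out, the last holds). Time passes only in rows, so rows that repeat a pose let the fingers close, or fill a call up. It gives the time, the measured TCP pose, the force and the opening at its end, in the units of the state.
- r.sense(): the state, without advancing time (a new reading comes with each control period).
- r.snapshot(name): name is "scene" or "top"; returns a dict with "pixels" (384x512x3 uint8, red, green, blue), "camera_matrix" (3x3 intrinsics, pixels), "k1" (the pictures are not rectified: a ray, as slopes to the right and down, at radius r is drawn at 1 + k1 r^2 times it, then the intrinsics apply), "xyz" and "orientation" of the camera in the world. Camera axes: x right, y down, z forward; pixel columns grow to the right and rows downward; lengths in mm; the calibration is good to about 2 mm. A picture is of the moment at which its call begins. There is no depth.
- r.hand_in(): hands the job in, once; it reports no verdict.
The state is a dict: "time": time; "joint_pos": joint angles; "qd": joint speeds; "joint_efforts": joint torques, N m; "tool_pos": TCP position; "tcp_rot": TCP orientation; "ft_force": force on the tool from outside, world axes, zero at the start; "wrist_torque": the same for the moment, N m; "finger_gap": finger opening in mm.
Only numpy, scipy, OpenCV 4.12 (cv2) and the standard library are available. Lean on these libraries where they do the work, as an engineer would, in place of code of your own. Each camera call takes 0.05 s, during which the arm holds its last target.

### The job

Lay the pipette with the orange button across both uprights of the white pipette rest, in the place with the orange labels: level, square across and with the middle of its handle midway between the two uprights, either way round. Set it down rather than dropping it, let go, and leave the blue pipette lying where it is.

Things in the scene. Friction and masses are not known exactly. Their poses are not given: they have to be found in the camera images.
- orange_center (a point): Centre of the orange pipette's handle, 15 mm above its underside: a white box 140 mm long (x), 26 wide (y), 30 tall (z up), with an orange band across the middle of its top. At -x an orange button (to 90 mm from centre) and a grey finger hook 13 mm high on top, 60 mm from centre; at +x a grey tip cone (to 134 mm). Lies on the bench, 100 g, balanced near the centre; grip across its width there.
- blue_center (a point): Centre of the handle of the blue pipette: the same size and shape, with a blue band and button. A bystander lying on the bench, to be left alone.
- tag_orange: Orange labels of one of the rest's two places: a 68 x 60 mm plate on the base and panels on the uprights' outer faces. Origin: middle of this place, on the base, 8 mm above the bench; z up. A pipette lies along x here, its handle centre 87 mm above the origin. The uprights are at x = -40 and +40 mm; the place is 56 mm wide (y). The other place (blue labels) is 80 mm away along y, on either side.
- rest: Fixed pipette rest, axes as the orange labels; origin under its centre on the bench. Two white uprights 8 mm thick, 190 mm long (y), at x = -40 and +40 mm, with flat ledges 80 mm above the bench; teeth 24 mm wide at y = -80, 0, +80 mm rise 16 mm above the ledges. Places at y = -40 and +40 mm. Between the uprights it is free down to the 8 mm base.

How it is judged:
By the outcome, as a careful person would: the job done as asked, in the order asked, and still so for the second after the job is handed in, with the robot touching nothing.
It also fails if it takes over 35 s, if anything falls off the work surface, if the arm or the gripper's body presses on something with over 40 N, if the wrist force passes 120 N, or if a joint passes its speed limit or range.

## Working session

There is one attempt and no reset: what is moved stays moved. The work goes in short steps, Python scripts to look and compute and a tool call to move; the robot and the scene stay as the last step left them, time stands still between calls to the robot, and variables do not carry over. Pictures are saved under pics/ and viewed, and the job is handed in when it is done.

Besides the shell and the picture viewer there is one more tool, called as name(argument=value, ...), one argument or row to a line, values as JSON. drive_tool: Moves the arm, as the interface text tells. Its arguments: {"type":"object","properties":{"moves":{"type":"array","items":{"type":"array"}},"fingers":{"type":"number"},"squeeze":{"type":"number"}},"required":["moves"]}

```bash
ls; mkdir -p pics
python3 - <<'E'
from bench import r
import cv2,json,numpy as np
print(r.sense())
for n in("scene","top"):
    s=r.snapshot(n); cv2.imwrite(f"pics/{n}0.png",s["pixels"][:,:,::-1])
    np.save(f"pics/{n}0.npy",s,allow_pickle=True)
    print(n,{k:v for k,v in s.items() if k!="pixels"})
E
```

```text
pics
{'time': 0.0, 'joint_pos': array([ 6.55806530e+01,  7.51578748e+00,  8.53316913e+01, -2.32176732e-04,
        8.72618522e+01, -4.89206612e+00]), 'qd': array([-0.02806403, -0.00913004,  0.03628629,  0.00995198, -0.02760935,
        0.02886057]), 'joint_efforts': array([ 2.95771300e-03, -5.69392061e+01, -5.00558710e+01,  5.93634786e-05,
        1.49261701e-02, -2.13213946e-05]), 'tool_pos': array([200.30428851, 565.01637921, 252.21420385]), 'tcp_rot': array([-1.79891048e+02, -9.09257324e-03,  1.60472722e+02]), 'ft_force': array([ 0.29286876,  0.2026669 , -0.39002507]), 'wrist_torque': array([-0.03112573, -0.04744663, -0.00423316]), 'finger_gap': 85.6830655243715}
scene {'camera_matrix': array([[415.11674398,   0.        , 254.87772434],
       [  0.        , 415.11674398, 189.430513  ],
       [  0.        ,   0.        ,   1.        ]]), 'k1': 0.00263539564861348, 'xyz': array([ 832.98714113, -476.29760967,  632.85965971]), 'orientation': array([-136.07342275,   -0.82286261,   34.60809503])}
top {'camera_matrix': array([[475.40441456,   0.        , 244.98737435],
       [  0.        , 475.40441456, 193.43078609],
       [  0.        ,   0.        ,   1.        ]]), 'k1': -0.14177720610821154, 'xyz': array([430.81994423, -32.1358463 , 918.8607974 ]), 'orientation': array([-172.43518799,    1.1283094 ,  -89.30601953])}
```

View pics/scene0.png

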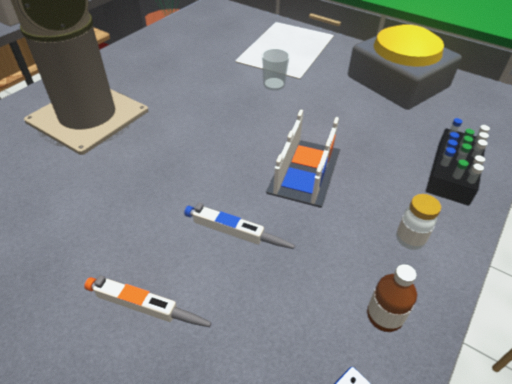

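View pics/top0.png

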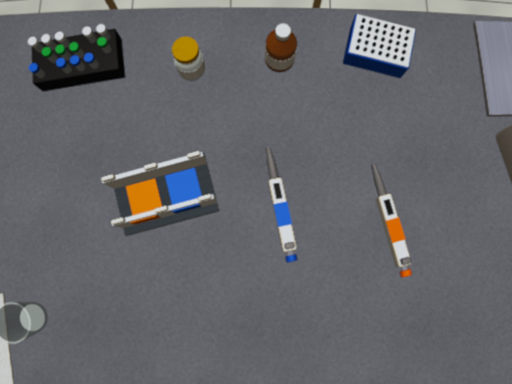

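The top view shows the orange pipette at about (395,230), the blue one at (283,215) and the rest at (165,190), with its orange place at (145,200). I'll zoom in to pick points.

Run:
```python
import cv2
t=cv2.imread("pics/top0.png"); s=cv2.imread("pics/scene0.png")
def z(im,x0,y0,w,h,f,n): cv2.imwrite(n,cv2.resize(im[y0:y0+h,x0:x0+w],None,fx=f,fy=f,interpolation=cv2.INTER_CUBIC))
z(t,350,155,80,125,4.8,"pics/t_or.png"); z(t,95,145,130,95,6,"pics/t_rest.png")
z(s,260,100,90,110,5,"pics/s_rest.png"); z(s,75,265,145,70,5.4,"pics/s_or.png")
```

```text
(no output)
```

View pics/t_or.png

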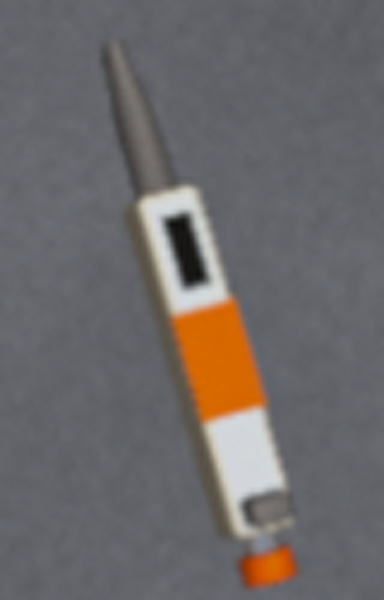

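View pics/t_rest.png

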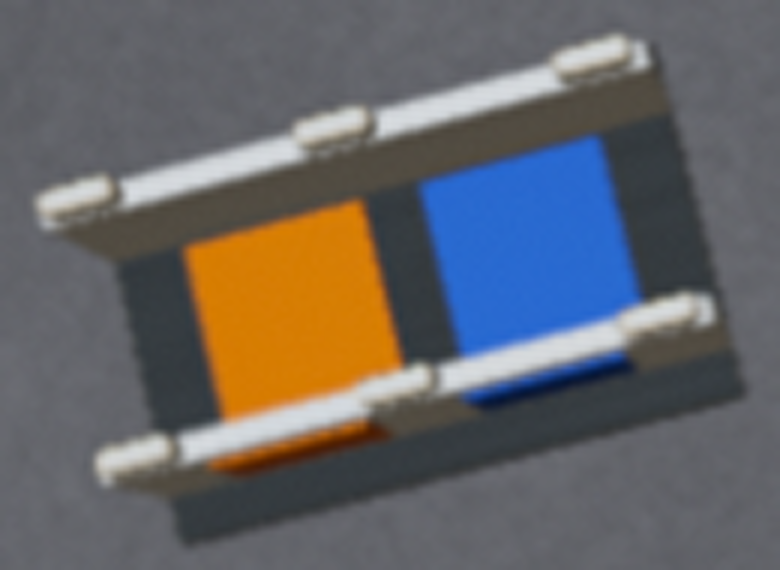

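View pics/s_rest.png

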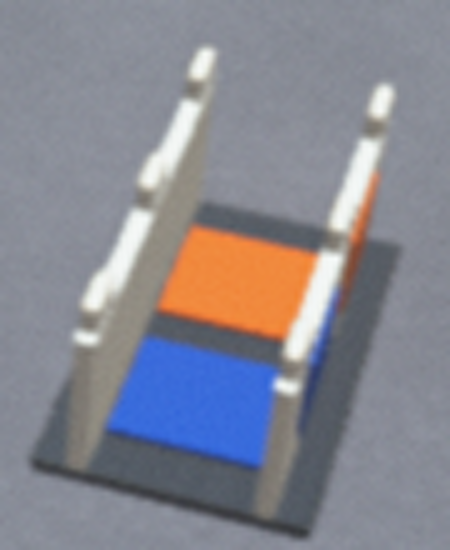

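View pics/s_or.png

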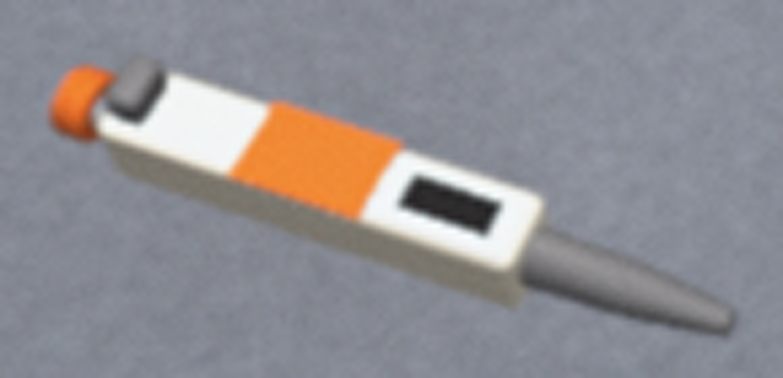

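```bash
cat > h.py <<'E'
import numpy as np
from scipy.spatial.transform import Rotation as R
from scipy.optimize import least_squares
def load(n): return np.load(n,allow_pickle=True).item()
def proj(s,P):
    P=np.atleast_2d(P); M=R.from_euler('xyz',s["orientation"],degrees=True).as_matrix()
    c=(P-s["xyz"])@M; u=c[:,:2]/c[:,2:]; u=u*(1+s["k1"]*(u**2).sum(1,keepdims=True))
    K=s["camera_matrix"]; return u*[K[0,0],K[1,1]]+K[:2,2]
def unproj(s,p,z):
    K=s["camera_matrix"]; d=(np.atleast_2d(p)-K[:2,2])/[K[0,0],K[1,1]]; u=d.copy()
    for _ in range(20): u=d/(1+s["k1"]*(u**2).sum(1,keepdims=True))
    M=R.from_euler('xyz',s["orientation"],degrees=True).as_matrix()
    v=np.c_[u,np.ones(len(u))]@M.T; t=(np.asarray(z)-s["xyz"][2])/v[:,2]
    return s["xyz"]+v*t[:,None]
def crop(q,x0,y0,f): return (np.array(q,float)+.5)/f-.5+[x0,y0]
def fit(obs,p0,z0=0,freez=False):
    # obs: list of (snap, pix, local pts)
    def pts(p,L):
        a=np.radians(p[2]);c,s=np.cos(a),np.sin(a);L=np.asarray(L,float)
        return np.c_[p[0]+c*L[:,0]-s*L[:,1],p[1]+s*L[:,0]+c*L[:,1],L[:,2]+(p[3] if freez else z0)]
    f=lambda p:np.concatenate([(proj(s,pts(p,L))-x).ravel() for s,x,L in obs])
    o=least_squares(f,p0,loss='soft_l1'); return o.x,f(o.x).reshape(-1,2)
E
python3 - <<'E'
from h import *
np.set_printoptions(precision=1,suppress=True)
t=load("pics/top0.npy"); s=load("pics/scene0.npy")
tb=crop([(172,318),(235,299),(268,403),(203,420)],350,155,4.8)
sb=crop([(272,102),(403,149),(360,218),(231,175)],75,265,5.4)
print("band top",unproj(t,tb,30)); print("band scene",unproj(s,sb,30))
print("tip top",unproj(t,crop([(112,42)],350,155,4.8),15),"button end",unproj(t,crop([(268,583)],350,155,4.8),20))
tt=crop([(78,194),(335,124),(592,55),(135,452),(398,380),(660,311)],95,145,6)
st=crop([(206,58),(151,172),(95,292),(380,100),(337,222),(294,345)],260,100,5)
print("teeth top",unproj(t,tt,96)); print("teeth scene",unproj(s,st,96))
tp=crop([(185,247),(362,200),(421,183),(602,137)],95,145,6)
print("plates top",unproj(t,tp,8))
sp=crop([(192,226),(157,306),(146,336),(106,427)],260,100,5)
print("plates scene",unproj(s,sp,8))
E
```

```text
band top [[ 499.  -278.7   30. ]
 [ 506.7 -304.3   30. ]
 [ 465.8 -316.6   30. ]
 [ 459.1 -290.3   30. ]]
band scene [[ 458.  -294.3   30. ]
 [ 502.  -283.    30. ]
 [ 507.9 -306.6   30. ]
 [ 466.5 -318.5   30. ]]
tip top [[ 612.1 -261.2   15. ]] button end [[ 395.2 -318.5   20. ]]
teeth top [[567.3 231.3  96. ]
 [588.9 154.2  96. ]
 [610.1  78.1  96. ]
 [490.7 210.2  96. ]
 [512.9 132.5  96. ]
 [534.   56.   96. ]]
teeth scene [[492.3 208.9  96. ]
 [514.1 126.3  96. ]
 [535.   50.1  96. ]
 [568.7 226.2  96. ]
 [591.9 142.6  96. ]
 [612.5  68.5  96. ]]
plates top [[564.6 222.5   8. ]
 [580.6 164.2   8. ]
 [586.3 144.8   8. ]
 [602.   85.8   8. ]]
plates scene [[498.4 201.8   8. ]
 [513.9 144.6   8. ]
 [520.2 124.8   8. ]
 [535.8  66.7   8. ]]
```

Run:
```python
from h import *
np.set_printoptions(precision=2,suppress=True)
t=load("pics/top0.npy"); s=load("pics/scene0.npy")
tb=crop([(172,318),(235,299),(268,403),(203,420),(112,42),(268,583),(167,192)],350,155,4.8)
sb=crop([(403,149),(360,218),(231,175),(272,102),(733,320),(52,103)],75,265,5.4)
b=21.5
Lt=[(b,13,15),(b,-13,15),(-b,-13,15),(-b,13,15),(134,0,0),(-90,0,0),(70,0,15)]
Ls=[(b,13,15),(b,-13,15),(-b,-13,15),(-b,13,15),(134,0,-3),(-90,0,3)]
for nm,o in (("top",[(t,tb,Lt)]),("scene",[(s,sb,Ls)]),("both",[(t,tb,Lt),(s,sb,Ls)])):
    p,e=fit(o,[483,-299,15],z0=15); print("pip",nm,p); print(e.T)
tt=crop([(78,194),(335,124),(592,55),(135,452),(398,380),(660,311),(185,247),(362,200),(421,183),(602,137)],95,145,6)
LT=[(40,80,96),(40,0,96),(40,-80,96),(-40,80,96),(-40,0,96),(-40,-80,96),(34,70,8),(34,10,8),(34,-10,8),(34,-70,8)]
sp=crop([(192,226),(157,306),(146,336),(106,427),(400,245),(308,535),(35,463)],260,100,5)
LS=[(-34,70,8),(-34,10,8),(-34,-10,8),(-34,-70,8)]
sp=sp[:4]
for nm,o in (("top",[(t,tt,LT)]),("scene",[(s,sp,LS)]),("both",[(t,tt,LT),(s,sp,LS)])):
    p,e=fit(o,[550,144,15]); a=np.radians(p[2]); print("rest",nm,p,"orange",p[0]-40*np.sin(a),p[1]+40*np.cos(a)); print(e.T)
```

```text
pip top [ 482.37 -297.05   15.43]
[[ 0.02 -0.21 -0.66 -0.04  0.12  0.48  0.24]
 [-0.33  0.05  0.35  0.46  0.26 -0.33 -0.47]]
pip scene [ 483.25 -301.1    17.1 ]
[[-0.61 -0.39 -0.63  0.04  0.6   1.92]
 [-0.94  0.21  0.62  0.59 -0.19 -0.41]]
pip both [ 482.68 -299.48   16.51]
[[ 1.12  0.8   0.75  1.46  0.13  2.55  0.84 -0.14 -0.05 -0.1   0.68  0.63
   2.78]
 [-0.3  -0.17  0.    0.37  0.46 -0.75 -0.44 -1.7  -0.65 -0.44 -0.39 -0.39
  -1.73]]
rest top [550.65 144.18  15.74] orange 539.7955856322151 182.67723171471465
[[-0.38 -0.44  0.04 -0.06 -0.46 -0.17  0.84  0.57  0.54 -0.1 ]
 [-0.05 -0.15 -0.43  0.14  0.42  0.07  0.11 -0.04  0.13 -0.2 ]]
rest scene [549.85 143.53  15.49] orange 539.1602710295663 182.07576803265286
[[ 0.01  0.08 -0.16  0.07]
 [-0.03  0.2  -0.08 -0.09]]
rest both [550.46 144.06  15.73] orange 539.6133680092842 182.55838859143503
[[-0.32 -0.37  0.12 -0.   -0.4  -0.1   0.9   0.63  0.6  -0.04  0.22  0.4
   0.2   0.56]
 [ 0.04 -0.05 -0.31  0.24  0.53  0.19  0.19  0.05  0.22 -0.1  -0.04  0.22
  -0.05 -0.03]]
```

drive_tool(
  moves=[
    [[8,-13,0],3],
    [[23,-39,0],8],
    [[42,-70,0],13],
    [[62,-103,0],18],
    [[81,-135,0],23],
    [[101,-168,0],28],
    [[121,-201,0],32],
    [[140,-233,0],35],
  ],
  fingers=70,
  squeeze=40,
)

```text
time: 0.77
tool_pos: [340.9, 330.7, 252.9]
tcp_rot: [-180.0, -0.0, -164.3]
ft_force: [1.5, 1.1, -0.1]
finger_gap: 70.3
```

drive_tool(
  moves=[
    [[11,-35,0],0],
    [[22,-70,0],0],
    [[33,-105,0],0],
    [[44,-140,0],0],
    [[55,-175,0],0],
    [[66,-210,0],0],
    [[77,-245,0],0],
    [[89,-282,0],0],
  ],
)

```text
time: 1.43
tool_pos: [429.4, 48.9, 253.1]
tcp_rot: [180.0, 0.0, -164.5]
ft_force: [0.9, 0.6, 0.8]
finger_gap: 69.9
```

drive_tool(
  moves=[
    [[6,-37,0],0],
    [[12,-75,0],0],
    [[18,-112,0],0],
    [[24,-150,0],0],
    [[30,-188,0],0],
    [[36,-225,-10],0],
    [[42,-262,-25],0],
    [[46,-295,-45],0],
  ],
)

```text
time: 2.1
tool_pos: [476.2, -247.4, 209.0]
tcp_rot: [-179.9, 0.1, -164.6]
ft_force: [1.1, 0.1, 1.1]
finger_gap: 70.3
```

drive_tool(
  moves=[
    [[3,-22,-20],0],
    [[5,-40,-45],0],
    [[7,-50,-75],0],
    [[7,-54,-100],0],
    [[7,-54,-115],0],
    [[7,-54,-118],0],
    [[7,-54,-118],0],
    [[7,-54,-118],0],
  ],
)

```text
time: 2.77
tool_pos: [482.9, -298.6, 91.1]
tcp_rot: [-180.0, 0.0, -164.5]
ft_force: [-0.1, 0.5, 0.8]
finger_gap: 70.3
```

```bash
cat > snap.py <<'E'
import sys,cv2,numpy as np
from bench import r
tag=sys.argv[1]
for n in("scene","top"):
    s=r.snapshot(n); cv2.imwrite(f"pics/{n}{tag}.png",s["pixels"][:,:,::-1]); np.save(f"pics/{n}{tag}.npy",s,allow_pickle=True)
q=r.sense(); print(q["time"],q["tool_pos"],q["tcp_rot"],q["ft_force"],q["joint_pos"],q["finger_gap"])
E
python3 snap.py 1
python3 - <<'E'
import cv2,numpy as np
a=cv2.imread("pics/top1.png")[140:300,300:480]; b=cv2.imread("pics/scene1.png")[220:380,50:250]
f=lambda x:cv2.resize(x,None,fx=2.1,fy=2.1,interpolation=cv2.INTER_CUBIC)
cv2.imwrite("pics/c1.png",np.hstack([f(a),f(b)]))
E
```

```text
2.8667 [ 483.61863486 -299.05303163   92.24733088] [-1.79861842e+02  1.05241998e-01 -1.64506254e+02] [ 0.8862551  -1.13768351  0.21722462] [-3.68967692e+01  1.02767581e+01  9.96169503e+01 -1.00430558e-03
  6.99326177e+01 -1.42390046e+02] 70.06980326231734
```

View pics/c1.png

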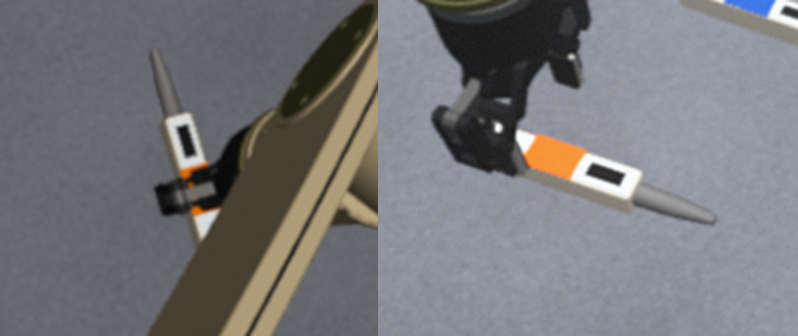

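The open fingers straddle the orange band in both views, so I'll descend and grip.

drive_tool(
  moves=[
    [[0,0,-15],0],
    [[0,0,-32],0],
    [[0,0,-46],0],
    [[0,0,-56],0],
    [[0,0,-62],0],
    [[0,0,-64],0],
    [[0,0,-64],0],
    [[0,0,-64],0],
  ],
)

```text
time: 3.53
tool_pos: [483.1, -298.9, 27.2]
tcp_rot: [-179.9, 0.0, -164.5]
ft_force: [0.3, -0.7, 0.1]
finger_gap: 70.0
```

drive_tool(
  moves=[
    [[0,0,0],0],
    [[0,0,0],0],
    [[0,0,0],0],
    [[0,0,0],0],
    [[0,0,0],0],
    [[0,0,0],0],
    [[0,0,0],0],
    [[0,0,0],0],
  ],
  fingers=15,
  squeeze=40,
)

```text
time: 4.2
tool_pos: [483.0, -298.9, 26.9]
tcp_rot: [-179.9, 0.0, -164.5]
ft_force: [-0.3, -0.9, 5.6]
finger_gap: 25.5
```

drive_tool(
  moves=[
    [[0,0,2],0],
    [[0,0,8],0],
    [[0,0,20],0],
    [[0,0,38],0],
    [[0,0,60],0],
    [[0,0,80],0],
    [[0,0,92],0],
    [[0,0,96],0],
  ],
)

```text
time: 4.87
tool_pos: [483.9, -299.5, 125.7]
tcp_rot: [-179.8, 0.2, -164.5]
ft_force: [0.1, -0.9, -0.9]
finger_gap: 25.3
```

drive_tool(
  moves=[
    [[0,10,10],0],
    [[2,30,25],0],
    [[5,60,40],0],
    [[8,95,50],0],
    [[12,130,54],0],
    [[15,160,54],0],
    [[17,180,54],0],
    [[18,190,54],0],
  ],
)

```text
time: 5.53
tool_pos: [499.8, -105.2, 175.5]
tcp_rot: [179.9, -0.1, -164.4]
ft_force: [-0.9, 0.2, -0.3]
finger_gap: 25.2
```

```bash
python3 snap.py 2
```

```text
5.6333 [ 500.00167059 -106.60526247  175.55957871] [ 1.79939888e+02 -6.96313027e-02 -1.64375407e+02] [ 0.30758682 -0.77608077 -0.60429811] [-1.77915075e+01 -3.35408824e+00  1.04585656e+02  1.20548261e-02
  7.88596575e+01 -1.23418402e+02] 25.239280176573402
```

View pics/scene2.png

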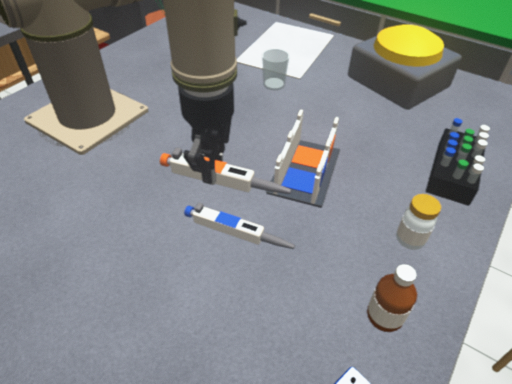

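View pics/top2.png

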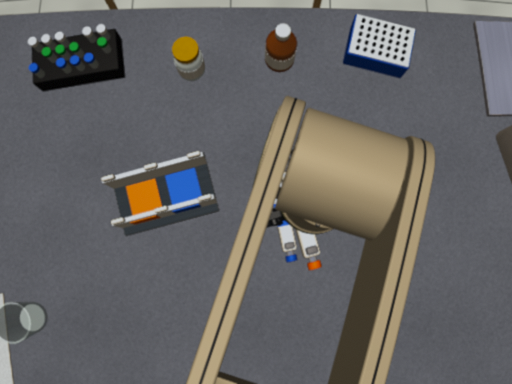

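The pipette is held level above the blue one, which hasn't moved. Now I'll check where it sits in the grip.

Run:
```python
import cv2
s=cv2.imread("pics/scene2.png")
cv2.imwrite("pics/s2z.png",cv2.resize(s[140:205,150:300],None,fx=5,fy=5,interpolation=cv2.INTER_CUBIC))
```

```text
(no output)
```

View pics/s2z.png

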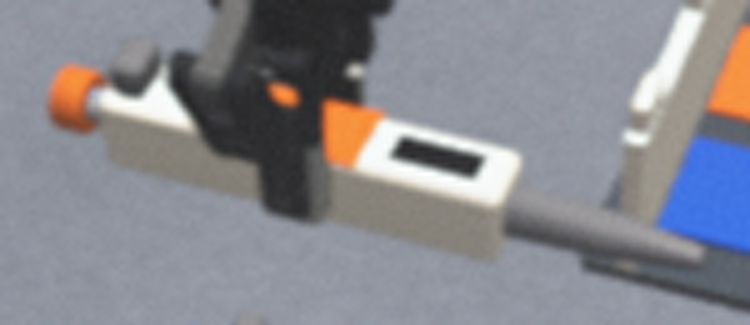

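Run:
```python
from h import *
np.set_printoptions(precision=2,suppress=True)
s=load("pics/scene2.npy")
x=crop([(385,116),(352,167),(499,259),(503,203),(522,153),(109,163),(100,108),(705,253),(50,98)],150,140,5)
b=21.5
L=[(b,13,15),(b,-13,15),(70,-13,-15),(70,-13,15),(70,13,15),(-70,-13,-15),(-70,-13,15),(134,0,-2),(-90,0,2)]
p,e=fit([(s,x,L)],[500,-106,15.6,163],freez=True); print(p); print(e.T)
p,e=fit([(s,x,L)],[500,-106,15.6],z0=164); print(p); print(e.T)
```

```text
[ 496.19 -101.97   17.21  156.31]
[[-0.2   0.81  0.12 -0.59  0.54 -0.35 -0.93 -0.46  2.69]
 [-0.26 -0.06  1.27 -0.6  -1.32  1.81 -0.32  0.33 -0.01]]
[ 500.94 -108.33   17.15]
[[-0.41  0.48  0.26 -0.44  0.79 -1.42 -2.08  0.37  1.49]
 [-0.45 -0.08  1.6  -0.49 -1.39  1.76 -0.58  0.66 -0.3 ]]
```

drive_tool(
  moves=[
    [[1,12,0],0],
    [[5,36,0],0],
    [[9,66,0],0],
    [[14,102,0],0],
    [[19,138,0],0],
    [[24,174,0],0],
    [[29,210,0],0],
    [[33,240,0],0],
  ],
)

```text
time: 6.3
tool_pos: [533.6, 133.0, 176.0]
tcp_rot: [180.0, -0.0, -164.6]
ft_force: [0.6, -1.0, -1.3]
finger_gap: 25.4
```

drive_tool(
  moves=[
    [[3,24,0],0.3],
    [[5,40,0],0.3],
    [[6,48,0],0.3],
    [[6,51,-10],0.3],
    [[6,51,-25],0.3],
    [[6,51,-36],0.3],
    [[6,51,-42],0.3],
    [[6,51,-42],0.3],
  ],
)

```text
time: 6.97
tool_pos: [538.0, 181.0, 131.5]
tcp_rot: [-180.0, -0.3, -164.3]
ft_force: [-0.8, -0.7, -1.6]
finger_gap: 25.1
```

```bash
python3 snap.py 3;python3 - <<'E'
import cv2
s=cv2.imread("pics/scene3.png")
cv2.imwrite("pics/s3z.png",cv2.resize(s[70:220,230:390],None,fx=4,fy=4,interpolation=cv2.INTER_CUBIC))
E
```

```text
7.0667 [539.41861121 181.73625305 134.00320244] [-1.79995056e+02 -4.65002487e-02 -1.64284580e+02] [ 0.28144039 -0.12823342 -2.11999929] [ 1.34626651e+01  7.82562830e+00  9.76422406e+01 -7.02057767e-03
  7.45784011e+01 -9.22508870e+01] 25.035276129572164
```

View pics/s3z.png

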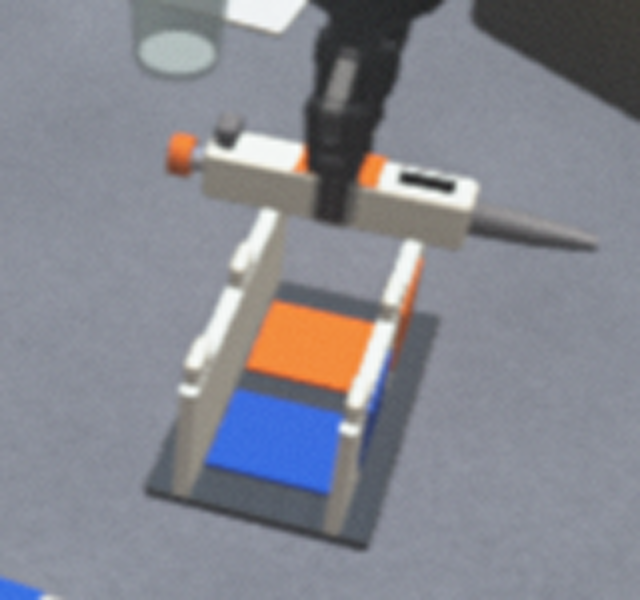

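View pics/top3.png

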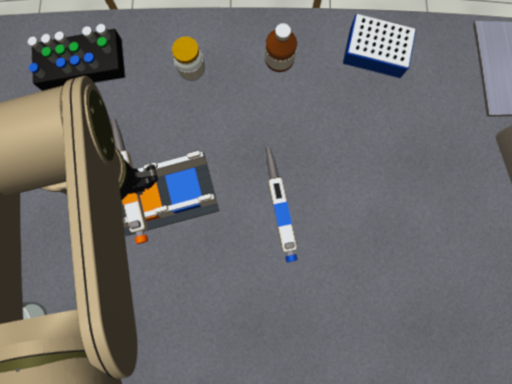

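```bash
cat > ov.py <<'E'
import cv2,sys
from h import *
def box(c,yaw,lo,hi):
    P=np.array([(x,y,z) for x in (lo[0],hi[0]) for y in (lo[1],hi[1]) for z in (lo[2],hi[2])],float)
    return R.from_euler('z',yaw,degrees=True).apply(P)+c
def ov(n,out,rect,f,pip,yaw,rest=(550.5,144.1,0),ry=15.73):
    s=load(n); x0,y0,w,h=rect
    im=cv2.resize(np.ascontiguousarray(s["pixels"][y0:y0+h,x0:x0+w,::-1]),None,fx=f,fy=f,interpolation=cv2.INTER_CUBIC)
    def dr(P,c):
        q=(proj(s,P)-[x0,y0]+.5)*f-.5
        for i in range(8):
            for j in range(i):
                if bin(i^j).count('1')==1: cv2.line(im,tuple(int(v*8) for v in q[i]),tuple(int(v*8) for v in q[j]),c,1,cv2.LINE_AA,3)
    dr(box(pip,yaw,(-70,-13,-15),(70,13,15)),(0,255,0))
    dr(box(pip,yaw,(-21.5,-13,-15),(21.5,13,15)),(0,255,0))
    dr(box(pip,yaw,(-90,-.5,-.5),(134,.5,.5)),(255,0,255))
    for x in(-40,40): dr(box(np.array(rest),ry,(x-4,-95,8),(x+4,95,80)),(0,0,255))
    cv2.imwrite(out,im)
E
python3 -c "
from ov import *
p=np.array([539.5,182.5,123])
ov('pics/scene3.npy','pics/o3s.png',(255,85,140,130),4,p,15.6)
ov('pics/top3.npy','pics/o3t.png',(90,110,140,140),4,p,15.6)
import cv2;cv2.imwrite('pics/o3.png',cv2.resize(np.hstack([np.vstack([cv2.imread('pics/o3s.png'),np.zeros((40,560,3),np.uint8)]),cv2.imread('pics/o3t.png')]),(800,400)))"
```

```text
(no output)
```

View pics/o3s.png

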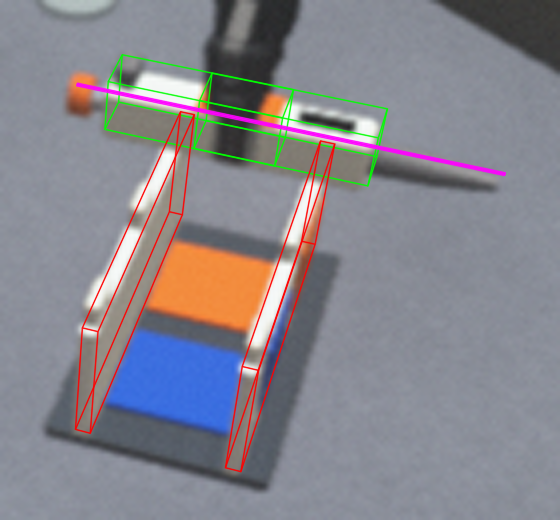

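View pics/o3t.png

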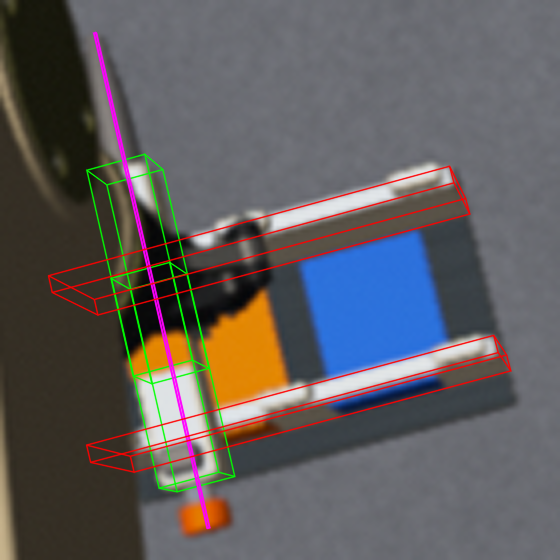

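The overlay puts the pipette about 3 px lower in the scene view than I expected. I'll fit its height, pitch and roll before lowering it.

Run:
```python
import cv2
s=cv2.imread("pics/scene3.png");t=cv2.imread("pics/top3.png")
cv2.imwrite("pics/s3y.png",cv2.resize(s[90:140,268:384],None,fx=6.8,fy=6.8,interpolation=cv2.INTER_CUBIC))
cv2.imwrite("pics/t3y.png",cv2.resize(t[110:250,95:165],None,fx=4.2,fy=4.2,interpolation=cv2.INTER_CUBIC))
```

```text
(no output)
```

View pics/s3y.png

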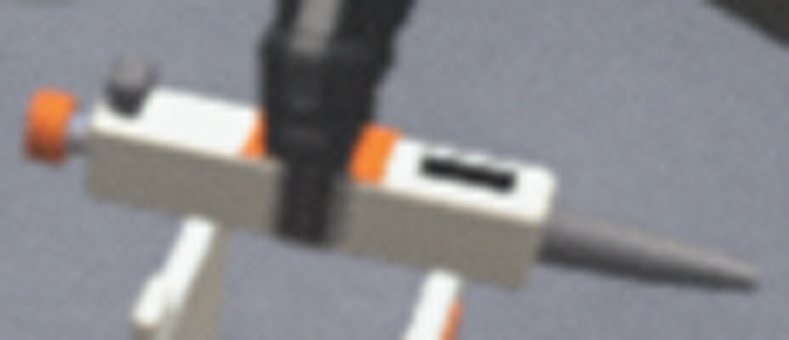

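View pics/t3y.png

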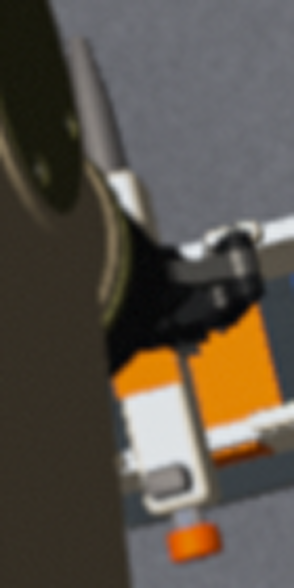

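```bash
cat > f6.py <<'E'
from h import *
def fit6(obs,p0,free):
    p0=np.array(p0,float)
    def full(q): p=p0.copy(); p[free]=q; return p
    def f(q):
        p=full(q); M=R.from_euler('ZYX',[p[3],p[4],p[5]],degrees=True)
        return np.concatenate([(proj(s,M.apply(L)+p[:3])-x).ravel() for s,x,L in obs])
    o=least_squares(f,p0[free],loss='soft_l1'); return full(o.x),f(o.x).reshape(-1,2)
E
python3 - <<'E'
from f6 import *
np.set_printoptions(precision=2,suppress=True,linewidth=140)
s=load("pics/scene3.npy");t=load("pics/top3.npy");b=21.5
xs=crop([(88,127),(88,197),(540,215),(527,288),(555,173),(377,182),(400,135),(245,155),(757,278),(26,125)],268,90,6.8)
Ls=np.array([(-70,-13,15),(-70,-13,-15),(70,-13,15),(70,-13,-15),(70,13,15),(b,-13,15),(b,13,15),(-b,-13,15),(134,0,-2),(-90,0,0)],float)
xt=crop([(178,380),(133,170),(80,40),(195,560)],95,110,4.2)
Lt=np.array([(-b,-13,15),(70,-13,15),(134,0,0),(-90,0,0)],float)
for o in ([(s,xs,Ls)],[(s,xs,Ls),(t,xt,Lt)]):
  for fr in ([0,1,3,4],[0,1,2,3],[0,1,2,3,4],[0,1,2,3,4,5]):
    p,e=fit6(o,[539.5,182.5,123,15.6,0,0],fr); print(p,np.sqrt((e**2).mean()))
print(e.T)
E
```

```text
[540.5  173.58 123.    15.43  -0.57   0.  ] 0.7355664034706788
[535.59 185.7  113.6   16.29   0.     0.  ] 0.6055989591247395
[535.63 185.67 113.63  16.05  -0.19   0.  ] 0.6072451038212928
[535.53 186.03 113.92  15.96  -0.17   2.79] 0.5956451276236859
[538.14 178.56 123.    16.57   1.01   0.  ] 1.4639630661099567
[537.17 183.87 115.64  15.47   0.     0.  ] 0.7076302672408952
[537.14 184.11 115.32  14.96  -0.91   0.  ] 0.6881343885069482
[537.08 184.3  115.55  15.01  -0.83   1.92] 0.6825023031526131
[[ 0.16 -0.33  0.52  0.18  0.79  0.75  0.26 -0.35  0.1   1.89  0.87  0.14  0.21  0.17]
 [-0.63  0.59  0.04  0.91 -1.34  0.06 -0.4  -0.15  0.07  0.11  1.61  0.27  0.68  0.26]]
```

Run:
```python
from f6 import *
np.set_printoptions(precision=2,suppress=True,linewidth=140)
t=load("pics/top0.npy"); s=load("pics/scene0.npy");b=21.5
tt=crop([(78,194),(335,124),(592,55),(135,452),(398,380),(660,311)],95,145,6)
st=crop([(206,58),(151,172),(95,292),(380,100),(337,222),(294,345)],260,100,5)
LT=np.array([(40,80,0),(40,0,0),(40,-80,0),(-40,80,0),(-40,0,0),(-40,-80,0)],float)
LS=LT[[3,4,5,0,1,2]]
for o in ([(t,tt,LT)],[(s,st,LS)],[(t,tt,LT),(s,st,LS)]):
    p,e=fit6(o,[550,144,96,15.7,0,0],[0,1,2,3]); print(p,np.sqrt((e**2).mean())); print(e.T)
tb=crop([(172,318),(235,299),(268,403),(203,420),(112,42),(268,583)],350,155,4.8)
sb=crop([(403,149),(360,218),(231,175),(272,102),(733,320),(52,103)],75,265,5.4)
L=np.array([(b,13,15),(b,-13,15),(-b,-13,15),(-b,13,15),(134,0,0),(-90,0,0)],float)
for o in ([(t,tb,L)],[(s,sb,L)],[(t,tb,L),(s,sb,L)]):
    p,e=fit6(o,[483,-298,15,15.7,0,0],[0,1,2,3]); print(p,np.sqrt((e**2).mean()))
```

```text
[551.17 144.49  92.44  15.69   0.     0.  ] 0.1891495558153413
[[ 0.07 -0.15  0.16  0.33 -0.25 -0.14]
 [-0.05 -0.07 -0.25 -0.03  0.33  0.07]]
[552.96 136.06  96.7   14.87   0.     0.  ] 0.686855589829891
[[-0.71 -0.04 -0.51  0.5   0.8  -0.  ]
 [ 1.24 -0.12  0.13  0.7  -1.3  -0.51]]
[550.68 144.26  90.71  15.36   0.     0.  ] 0.7401843890070948
[[ 0.54  0.29  0.59  0.54 -0.07  0.03 -0.32  0.81  0.87  0.56  1.3   1.  ]
 [ 0.1   0.35  0.43  0.1   0.74  0.75  1.37 -0.15 -0.12  0.56 -1.64 -1.11]]
[ 482.32 -296.26   17.97   15.34    0.      0.  ] 0.3153849639594781
[ 485.47 -302.2    19.14   16.47    0.      0.  ] 0.8477917576525692
[ 482.09 -299.2    11.57   16.01    0.      0.  ] 0.9832864127354832
```

Run:
```python
from f6 import *
np.set_printoptions(precision=2,suppress=True,linewidth=140)
s=load("pics/scene3.npy");t=load("pics/top3.npy");b=21.5
xt=crop([(178,380),(133,170),(80,40),(195,560)],95,110,4.2)
Lt=np.array([(-b,-13,15),(70,-13,15),(134,0,0),(-90,0,0)],float)
for z in (119,123):
    p,e=fit6([(t,xt,Lt)],[539.5,182.5,z,15.6,0,0],[0,1,3]); print(p); print(e.T)
    print(unproj(t,xt,np.array([15,15,0,0])+z))
```

```text
[537.8  183.78 119.    15.12   0.     0.  ]
[[ 0.29 -0.37  0.14 -0.07]
 [ 0.84 -0.55  0.08 -0.26]]
[[521.84 166.19 134.  ]
 [607.8  188.8  134.  ]
 [667.3  218.99 119.  ]
 [450.48 160.17 119.  ]]
[537.16 182.71 123.    15.13   0.     0.  ]
[[ 0.33 -0.39  0.05 -0.01]
 [ 0.94 -0.7  -0.22  0.06]]
[[521.38 165.18 138.  ]
 [606.9  187.67 138.  ]
 [666.12 217.74 123.  ]
 [450.38 159.21 123.  ]]
```

Tooth tops at a known 96 mm also fit about 5 mm low, so the height offset comes from calibration. Along the handle, the pipette seems to sit about 2 mm towards the button, so I'll nudge it and lower to just above the ledges.

drive_tool(
  moves=[
    [[1,0,-5],0],
    [[2,0.5,-11],0],
    [[2,0.5,-16],0],
    [[2,0.5,-20],0],
    [[2,0.5,-23],0],
    [[2,0.5,-24],0],
    [[2,0.5,-24],0],
    [[2,0.5,-24],0],
  ],
)

```text
time: 7.73
tool_pos: [541.5, 183.1, 110.3]
tcp_rot: [-180.0, 0.0, -164.2]
ft_force: [0.9, -0.4, -1.0]
finger_gap: 25.0
```

```bash
python3 snap.py 4;python3 - <<'E'
import cv2
s=cv2.imread("pics/scene4.png");t=cv2.imread("pics/top4.png")
cv2.imwrite("pics/s4.png",cv2.resize(s[90:165,265:385],None,fx=6.6,fy=6.6,interpolation=cv2.INTER_CUBIC))
cv2.imwrite("pics/t4.png",cv2.resize(t[110:250,95:175],None,fx=4.2,fy=4.2,interpolation=cv2.INTER_CUBIC))
E
```

```text
7.8333 [541.75970244 183.08873725 110.63988656] [-1.79998488e+02  3.44172155e-02 -1.64224348e+02] [ 0.03824601  0.47871822 -0.16392872] [ 1.35361834e+01  9.61048936e+00  9.82749155e+01 -1.74071319e-04
  7.20801451e+01 -9.22394149e+01] 25.329881631240983
```

View pics/s4.png

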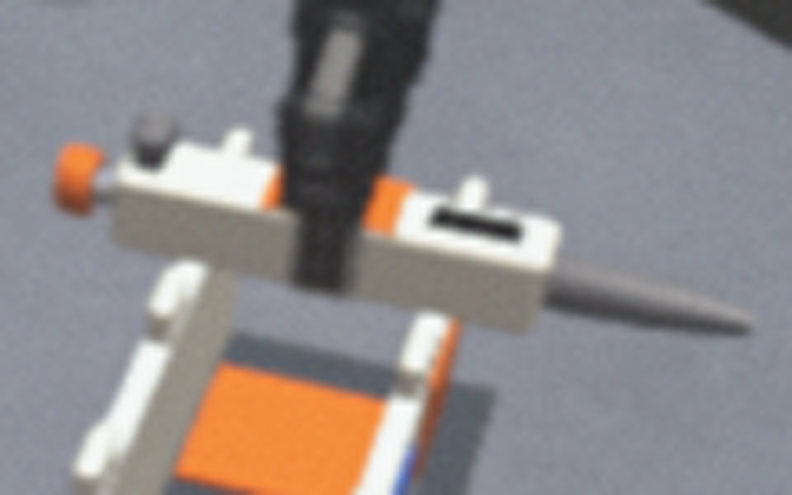

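View pics/t4.png

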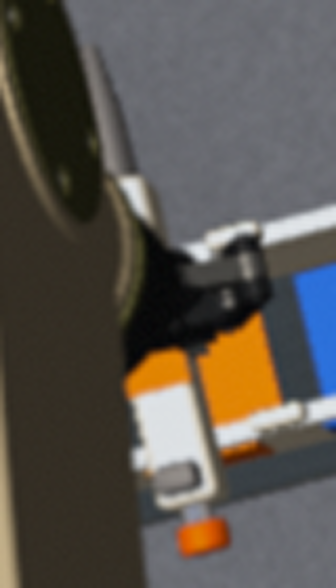

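Run:
```python
from f6 import *
np.set_printoptions(precision=2,suppress=True,linewidth=140)
s=load("pics/scene4.npy");t=load("pics/top4.npy");b=21.5
xs=crop([(118,182),(112,245),(548,267),(531,332),(562,220),(393,232),(415,187),(262,205),(752,330),(55,178)],265,90,6.6)
Ls=np.array([(-70,-13,15),(-70,-13,-15),(70,-13,15),(70,-13,-15),(70,13,15),(b,-13,15),(b,13,15),(-b,-13,15),(134,0,-2),(-90,0,0)],float)
xt=crop([(187,383),(140,175),(92,45),(203,555)],95,110,4.2)
Lt=np.array([(-b,-13,15),(70,-13,15),(134,0,0),(-90,0,0)],float)
for z in (95,99):
  p,e=fit6([(t,xt,Lt)],[541,183,z,15.6,0,0],[0,1,3]); print("top",p,e.T)
for fr in ([0,1,2,3],[0,1,2,3,4,5]):
  p,e=fit6([(s,xs,Ls),(t,xt,Lt)],[541,183,99,15.6,0,0],fr); print("both",p)
p,e=fit6([(s,xs,Ls)],[541,183,97,15.6,0,0],[0,1,3]);print("scene",p,e.T)
```

```text
top [540.77 186.4   95.    15.     0.     0.  ] [[ 0.08  0.28 -0.09 -0.26]
 [ 0.03 -0.38  1.01 -0.37]]
top [540.23 185.35  99.    14.99   0.     0.  ] [[ 0.11  0.27 -0.15 -0.22]
 [ 0.08 -0.57  0.67 -0.11]]
both [540.49 186.33  93.87  15.29   0.     0.  ]
both [540.56 186.45  93.61  14.84  -0.85  -0.06]
scene [541.89 181.93  97.    15.92   0.     0.  ] [[-0.82 -0.75  0.25  0.29  0.29  0.27 -0.46 -0.21  0.06  1.08]
 [-1.22  0.67 -0.15  1.48 -0.36  0.21 -0.11  0.02 -0.24 -0.17]]
```

Along the handle it's now within about 1 mm. Lowering slowly to contact.

drive_tool(
  moves=[
    [[0,-1,-0.5],0],
    [[0,-1,-1],0],
    [[0,-1,-1.5],0],
    [[0,-1,-2],0],
    [[0,-1,-2.5],0],
    [[0,-1,-3],0],
    [[0,-1,-3.5],0],
    [[0,-1,-3.5],0],
  ],
)

```text
time: 8.5
tool_pos: [541.5, 182.0, 106.9]
tcp_rot: [-180.0, -0.0, -164.2]
ft_force: [-1.5, -0.5, 0.1]
finger_gap: 25.1
```

drive_tool(
  moves=[
    [[0,0,-0.2],0],
    [[0,0,-0.4],0],
    [[0,0,-0.6],0],
    [[0,0,-0.8],0],
    [[0,0,-1],0],
    [[0,0,-1.2],0],
    [[0,0,-1.2],0],
    [[0,0,-1.2],0],
  ],
)

```text
time: 9.17
tool_pos: [541.6, 182.0, 106.9]
tcp_rot: [-180.0, 0.0, -164.2]
ft_force: [-7.7, -2.2, 10.3]
finger_gap: 25.4
```

Contact at the expected height. I'll ease off the load and open the fingers.

drive_tool(
  moves=[
    [[0,0,0.4],0],
    [[0,0,0.8],0],
    [[0,0,0.8],0],
    [[0,0,0.8],0],
    [[0,0,0.8],0],
    [[0,0,0.8],0],
    [[0,0,0.8],0],
    [[0,0,0.8],0],
  ],
)

```text
time: 9.83
tool_pos: [541.6, 182.1, 106.9]
tcp_rot: [-180.0, 0.0, -164.2]
ft_force: [-4.0, -1.9, 5.8]
finger_gap: 25.1
```

drive_tool(
  moves=[
    [[0,0,0],0],
    [[0,0,0],0],
    [[0,0,0],0],
    [[0,0,0],0],
    [[0,0,0],0],
    [[0,0,0],0],
    [[0,0,0],0],
    [[0,0,0],0],
  ],
  fingers=60,
)

```text
time: 10.5
tool_pos: [541.5, 182.0, 106.4]
tcp_rot: [-180.0, -0.0, -164.2]
ft_force: [1.2, 1.6, 1.1]
finger_gap: 59.9
```

```bash
python3 snap.py 5;python3 - <<'E'
import cv2
s=cv2.imread("pics/scene5.png")
cv2.imwrite("pics/s5.png",cv2.resize(s[90:165,265:385],None,fx=6.6,fy=6.6,interpolation=cv2.INTER_CUBIC))
E
```

```text
10.6 [541.52811509 181.99678874 106.37825775] [-1.79997218e+02 -5.23270277e-04 -1.64224945e+02] [ 0.28238828 -0.00101179  0.09550436] [ 1.34363365e+01  9.84108802e+00  9.84977081e+01 -2.95128465e-03
  7.16616132e+01 -9.23377898e+01] 60.1770345226451
```

View pics/s5.png

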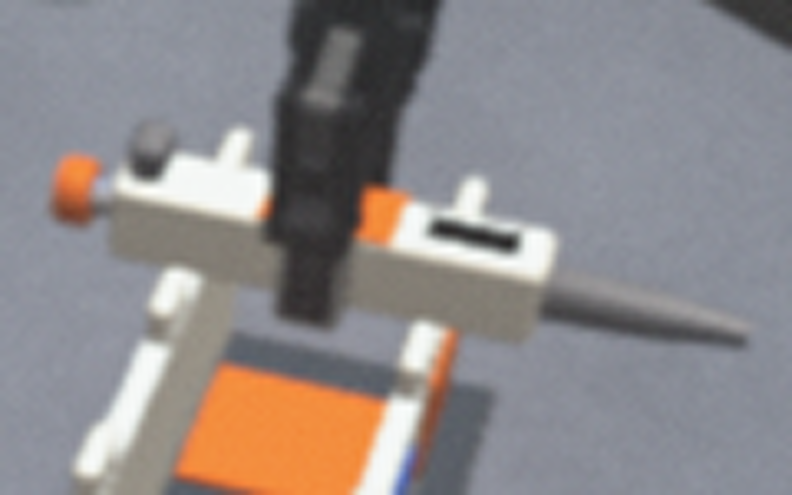

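drive_tool(
  moves=[
    [[0,0,3],0],
    [[0,0,12],0],
    [[0,0,28],0],
    [[0,0,50],0],
    [[0,0,78],0],
    [[0,0,105],0],
    [[0,0,125],0],
    [[0,0,135],0],
  ],
)

```text
time: 11.27
tool_pos: [543.0, 182.4, 246.2]
tcp_rot: [-180.0, 0.3, -164.2]
ft_force: [0.8, 0.6, -0.2]
finger_gap: 60.1
```

drive_tool(
  moves=[
    [[-7,10,0],0],
    [[-25,30,0],0],
    [[-50,60,0],0],
    [[-75,90,0],0],
    [[-100,120,0],0],
    [[-125,150,0],0],
    [[-147,180,0],0],
    [[-170,210,0],0],
  ],
)

```text
time: 11.93
tool_pos: [368.8, 393.1, 239.5]
tcp_rot: [-179.9, -0.1, -164.2]
ft_force: [0.9, 1.3, 0.1]
finger_gap: 59.9
```

drive_tool(
  moves=[
    [[-18,30,0],0],
    [[-36,60,0],0],
    [[-54,90,0],0],
    [[-72,120,0],0],
    [[-88,145,0],0],
    [[-98,160,0],0],
    [[-102,168,0],0],
    [[-102,170,0],0],
  ],
)

```text
time: 12.6
tool_pos: [267.4, 562.6, 239.6]
tcp_rot: [-179.9, -0.1, -164.1]
ft_force: [0.7, -0.0, 0.4]
finger_gap: 60.3
```

```bash
python3 snap.py 6;python3 - <<'E'
import cv2
s=cv2.imread("pics/scene6.png");t=cv2.imread("pics/top6.png")
cv2.imwrite("pics/s6.png",cv2.resize(s[90:200,255:385],None,fx=5,fy=5,interpolation=cv2.INTER_CUBIC))
cv2.imwrite("pics/t6.png",cv2.resize(t[110:250,95:225],None,fx=4.2,fy=4.2,interpolation=cv2.INTER_CUBIC))
E
```

```text
12.7 [269.3706552  561.44406171 240.27317915] [-1.79913423e+02 -5.84654521e-02 -1.64205497e+02] [-0.43095857  0.64341009 -0.80100924] [ 5.96650685e+01  1.13918778e+01  8.22738511e+01 -2.19382682e-02
  8.64364203e+01 -4.61280951e+01] 59.66339745813365
```

View pics/s6.png

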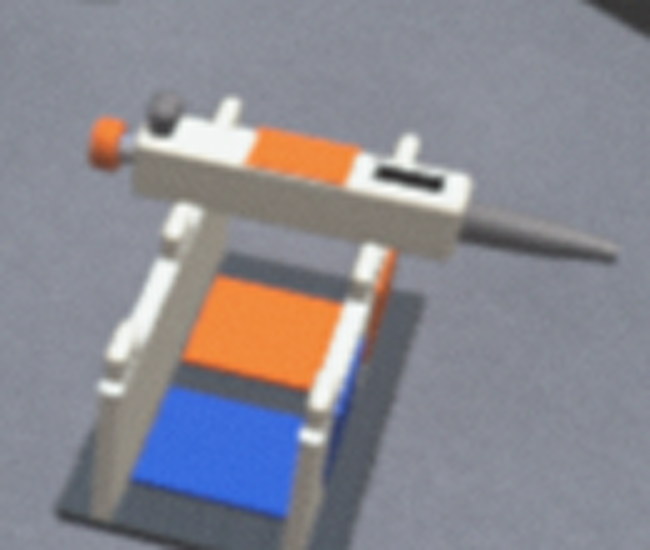

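View pics/t6.png

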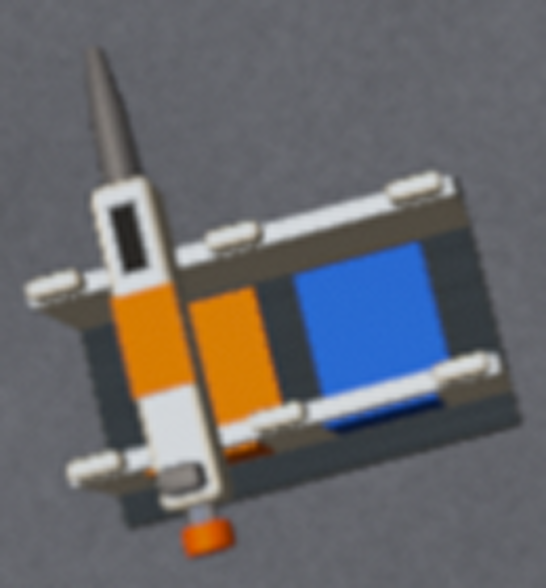

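View pics/top6.png

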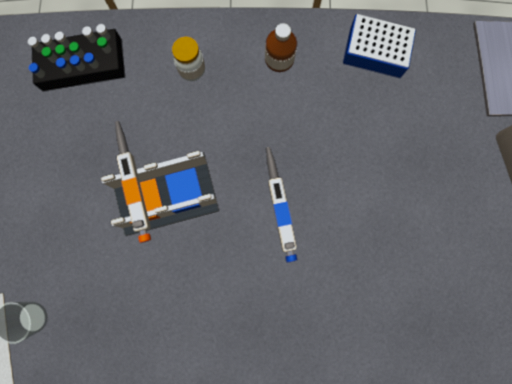

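The pipette rests across both uprights in the orange place, between its teeth, and the blue one is unmoved. One last measurement of the centring.

Run:
```python
from f6 import *
np.set_printoptions(precision=2,suppress=True,linewidth=140)
s=load("pics/scene6.npy");t=load("pics/top6.npy");b=21.5
xt=crop([(113,298),(177,281),(195,383),(134,400),(97,47),(208,556)],95,110,4.2)
L=np.array([(b,13,15),(b,-13,15),(-b,-13,15),(-b,13,15),(134,0,0),(-90,0,0)],float)
xr=crop([(54,285),(234,234),(415,186),(95,466),(280,413),(468,364)],95,110,4.2)
LR=np.array([(40,80,96),(40,0,96),(40,-80,96),(-40,80,96),(-40,0,96),(-40,-80,96)],float)
xs=crop([(133,145),(132,193),(457,215),(446,260),(470,178),(350,186),(362,147),(246,163),(616,257),(90,145),(260,128)],255,90,5)
Ls=np.array([(-70,-13,15),(-70,-13,-15),(70,-13,15),(70,-13,-15),(70,13,15),(b,-13,15),(b,13,15),(-b,-13,15),(134,0,-2),(-90,0,0),(-b,13,15)],float)
q,e=fit6([(t,xr,LR)],[550,144,0,15.7,0,0],[0,1,3]);print("rest",q)
q2=np.array([550.5,144.1,0,15.73])
def rel(p,q):
    a=np.radians(q[3]);d=p[:2]-q[:2];print("   along",d@[np.cos(a),np.sin(a)],"lat",d@[-np.sin(a),np.cos(a)]-40,"dyaw",p[3]-q[3])
p,e=fit6([(t,xt,L)],[540,183,95,15.6,0,0],[0,1,3]);print("top",p,e.T);rel(p,q);rel(p,q2)
p,e=fit6([(t,xt[:4],L[:4])],[540,183,95,15.6,0,0],[0,1,3]);print("band",p);rel(p,q)
p,e=fit6([(s,xs,Ls),(t,xt,L)],[540,183,95,15.6,0,0],[0,1,2,3,4,5]);print("both",p);rel(p,q)
p,e=fit6([(s,xs,Ls)],[540,183,95,15.6,0,0],[0,1,3]);print("scene",p);rel(p,q)
```

```text
rest [550.25 143.19   0.    16.11   0.     0.  ]
top [540.95 183.26  95.    14.89   0.     0.  ] [[ 0.   -1.01 -0.07  0.11  0.54  0.23]
 [ 0.17  0.54 -0.04 -0.42  0.39 -0.65]]
   along 2.1831312115943997 lat 1.0761206500381277 dyaw -1.2168197406130954
   along 1.427489167833909 lat 0.282005492643016 dyaw -0.8385407777607856
band [541.07 182.86  95.    14.04   0.     0.  ]
   along 2.1838056935342416 lat 0.6597812171925099 dyaw -2.0660857188777797
both [540.71 184.5   91.15  14.78  -0.62   4.  ]
   along 2.2909269473799374 lat 2.3387729356170013 dyaw -1.3266467228750436
scene [542.51 178.38  95.    15.82   0.     0.  ]
   along 2.327654776445585 lat -4.0459407863656764 dyaw -0.28778653276733124
```

```bash
python3 -c "
from bench import r
print(r.hand_in()); print(r.sense()['time'])"
```

```text
the job is handed in; nothing more can be done
None
the job is handed in; nothing more can be done
```

I gripped the orange pipette across its middle, carried it over the rest and lowered it until the force showed contact. After easing off the load I opened the fingers, moved the arm well clear and handed the job in, at about 12.7 s on the clock.

**Last checks:**
- **Position:** The pictures show the pipette lying across both uprights in the orange place, between its teeth.
- **Blue pipette:** It looks unmoved in the pictures.
- **Centring:** The handle's middle measures about 1.4–2.3 mm off midway, towards the tip. I caused most of this: I nudged it 2 mm towards the tip on a camera reading that looks wrong in hindsight. I left it, as the cameras are only good to about 2 mm.
- **Square across:** The fits put it 0.3–1.3° off. One using only the orange band said 2°, and the tool's own reading at release was within 0.1°.
- **Level:** It touched down at the height expected for the ledges, and it sits on both. The cameras couldn't confirm this well: their joint fit gave −0.6° pitch, an unreliable 4° roll, and heights about 4–5 mm low. Known parts of the rest read low by the same amount.
- **Forces:** The highest reading at the end of a move was about 13 N at touchdown.

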